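# Free the chopper's blade cap of unknown thread

## Robot

A 6-joint arm with a two-finger parallel gripper is mounted at the origin on the work surface. World frame = base frame: x ahead of the robot, y to its left, z up, the work surface at z = 0. Lengths are in mm, angles in rad, forces in N, time in s.
With the tool pointing down it reaches from about 300 to 775 mm from the base axis. Payload 14.6 kg.
Tool frame: the origin (TCP) lies between the finger pads; the fingertips stand 8 mm ahead of it and the grasp point (between the pads) lies 11 mm behind it; z points along the fingers, y is the direction in which the jaws open and shut (so a half turn about z gives the same grasp; the last joint's range is limited). The gripper opens to 94 mm and grips with 3 to 60 N. Pads are 16 mm wide; open, the fingers measure 119 mm over their backs; the gripper's body (75 mm by 177 mm) begins 78 mm behind the grasp point.
Start: joints at [1.094, 0.3, 1.521, -0, 1.321, -0.067], TCP at [219.131, 504.451, 213.446] pointing down, gripper open.
Joint ranges: [-3.03, 3.03], [-0.79, 2.21], [0.23, 2.52], [-1.04, 4.18], [0, 3.07], [-2.55, 2.55]. Speed limits (rad/s): [2.22, 2.22, 2.57, 3.14, 3.14, 3.14].

## Interface

Orientations are given as [roll, pitch, yaw] about the fixed x, y, z axes, in that order (R = Rz(yaw) Ry(pitch) Rx(roll)).
In Python, from cell import manip, cams, models gives the robot as it stands. The module is installed in compiled form; this text tells all that it offers.
- The arm moves only by the shell command python3 -m pendant 'ROWS' [OPENING] [FORCE]. ROWS is JSON, a list that holds one entry, the list of rows, each a list of 4 numbers: the shift along the tool's x, y, z in cm, then the turn about the tool's z in rad. In form: [[[x, y, z, roll], ...]]. A call has 1 to 5 rows; each row is the pose to reach, as a shift and turn from the pose commanded when the call began, along the tool's axes at that moment; what a row does not reach only later rows make up. A row lasts 1/10 s, in which the tool goes at most 50 mm and 8.59 degrees, less where a joint would pass 70% of its speed; a pose out of reach is approached as far as the arm can. A call with a gripper value outside its range is refused whole. OPENING is the opening, from -1 (shut) to 1 (fully open), so that 0 is half open, set as the call begins (- or left out, the last holds). The fingers move at their own pace and stop on an object; FORCE is the grip in N (left out, the last holds). Time passes only in rows, so rows that repeat a pose let the fingers close. It gives the time, the measured TCP pose, the force and the opening at its end, in the units of the state.
- manip.read_state(): the state, without advancing time (a new reading comes with each control period).
- cams.camera(name): name is "scene" or "top" or "wrist"; returns a dict with "frame" (384x512x3 uint8, red, green, blue), "K" (3x3 intrinsics, pixels), "pose" (4x4, takes a point from camera to world coordinates). Camera axes: x right, y down, z forward; pixel columns grow to the right and rows downward; lengths in mm; the calibration is good to about 2 mm. A picture is of the moment at which its call begins. There is no depth.
- manip.sign_off(): hands the job in, once; it reports no verdict.
Trained networks look in the newest picture that a camera, given by its name, has taken for a name from the list of things; names that differ only in an ending like _2 or _b are one class to them, and where a whole thing is asked for, a point or a joint stands for the part that bears it (a point fixed in the world has none). Each returns a list of dicts, best first, with "score" (0 to 1); they miss things now and then, are a little off and sometimes report something else, mostly with a low value. They report only what shows in the picture. A call takes as long as a camera call. They do not tell look-alikes from the thing itself.
- models.regions_of(camera, name): "pixels" (384x512 bool, what is visible of it) and "point" ([column, row] in pixels, amid what is visible of it).
The state is a dict: "clock": time; "joints": joint angles; "qd": joint speeds; "effort": joint torques, N m; "eef_pos": TCP position; "eef_rot": TCP orientation; "wrist_force": force on the tool from outside, world axes, zero at the start; "moment": the same for the moment, N m; "finger_gap": finger opening in mm.
Only numpy, scipy, OpenCV 4.12 (cv2) and the standard library are available. Lean on these libraries where they do the work, as an engineer would, in place of code of your own. Each camera call takes 0.05 s, during which the arm holds its last target.

## Task

The food chopper's blade has to come out for cleaning: lift the loose lid off its bowl by the knob and set it down (do not drop it) flat, knob up, in the middle of the wooden tray, and let go of it. Then unscrew the cap in the middle of the bowl - nobody remembers whether its thread is right- or left-handed, so try both ways - and lift it off, leaving the other things on the counter where they are. Finish while holding the cap still in the gripper, about 10 cm or more above the bowl's rim; do not put it down.

Things in the scene. Friction and masses are not known exactly. Their poses are not given: they have to be found in the camera images.
- chopper: Low food chopper, fixed to the counter, white plastic with a steel bowl. Origin on the counter on the bowl's axis, z up. Round base 180 dia. A motor housing 62 x 100, 106 high, stands against the bowl, its centre 117 from the bowl's axis along the chopper's own +x (roughly away from the robot).
- chopper_rim (a point): Centre of the bowl's mouth, 100 above the counter. Bowl: outer dia 168, inner dia 160, floor 60 below the rim. On the bowl's axis a fixed hub carries the blade (tips 67 from the axis, 53 below the rim) under the screw cap.
- lid: Loose aluminium lid over the bowl, about 200 g. Origin on its axis at the bottom of its locating ring (dia 152, 6 deep), z up. Round plate dia 166 from z 6 to 11. It starts on the bowl, origin 94 above the counter, ring inside the bowl with 4 play all round; nothing locks it.
- lid_knob (a point): Middle of the lid's round black knob, on the lid's axis, 36 above the lid's origin. Knob dia 30, from 26 to 46 above the lid's origin, on a stem dia 18; the lid's plate lies 25 below this point.
- cap: Black ribbed round screw cap, dia 48, 38 high, about 60 g, holding the blade on the hub in the middle of the bowl; under the lid at the start. Origin on its axis at its underside, z up; it starts on the bowl's axis, underside 54 and flat top 92 above the counter (8 below the rim), 56 free all round to the bowl's wall. Any grip across its diameter will do.
- cap_top (a point): Centre of the cap's flat top. Coarse thread, its hand unknown and unseen. Tightening it meets a hard stop within 0.2 rad. Loosening it turns easily, without rising by itself: from 0.75 rad on it lifts straight off (off the hub once 20 up); a hard stop comes about 1.25 rad from the start, so turn about 1.0. Until then it lifts no more than 4.
- tray: Shallow square wooden tray with a sheet of paper in it, fixed to the counter. Origin at the centre of its underside, z up. 240 x 240 outside, 216 x 216 inside, 30 high, walls 12, inner floor 12 above the counter.
- shaker: Bystander: glass shaker, dia 38, 95 high, stands between chopper and tray. Origin at the centre of its underside.
- can: Bystander: plain metal can, dia 54, 115 high, stands between chopper and tray. Origin at the centre of its underside.
- carton: Bystander: small cardboard carton, 50 x 50 x 40 high, stands between chopper and tray. Origin at the centre of its underside.
- mug: Bystander: white mug, dia 80, 90 high, beyond the task's things. Origin at the centre of its underside.
- jar: Bystander: amber glass jar, dia 80, 120 high, on the left. Origin at the centre of its underside.
- dish: Bystander: white china dish, dia 140, 60 high, on the right. Origin at the centre of its underside.
There are look-alikes about, which are no part of the job. Leave any blue, orange or yellow look-alike of the lid alone.

How it is judged:
By the outcome, as a careful person would: the job done as asked, in the order asked, and still so for the second after the job is handed in, while the arm keeps its last pose, push and grip.
It also fails if it takes over 66 s, if anything falls off the work surface, if the arm or the gripper's body presses on something with over 40 N, if the wrist force passes 120 N, or if a joint passes its speed limit or range.

## Working session

There is one attempt and no reset: what is moved stays moved. The work goes in short steps, Python scripts to look and compute and a shell command to move; the robot and the scene stay as the last step left them, time stands still between calls to the robot, and variables do not carry over. Pictures are saved under pics/ and viewed, and the job is handed in when it is done.

```bash
mkdir -p pics; ls
cat > h.py <<'E'
import numpy as np,cv2
from cell import manip,cams,models
def save(n,f):
    cv2.imwrite('pics/'+f+'.png',cv2.cvtColor(n['frame'],cv2.COLOR_RGB2BGR))
def ray(c,px,z):
    K=np.array(c['K']);P=np.array(c['pose'])
    d=P[:3,:3]@np.linalg.inv(K)@np.array([px[0],px[1],1.]);o=P[:3,3]
    return o+d*(z-o[2])/d[2]
def proj(c,p):
    K=np.array(c['K']);P=np.array(c['pose'])
    q=K@(P[:3,:3].T@(np.array(p)-P[:3,3]));return q[:2]/q[2]
E
python3 - <<'E'
from h import *
for n in ['scene','top']:
    c=cams.camera(n);save(c,n+'0');print(n,np.round(c['pose'],3).tolist(),np.round(c['K'],1).tolist())
    for t,z in [('chopper',60),('lid',103),('lid_knob',130),('tray',12),('shaker',50),('can',60),('carton',20),('mug',45),('jar',60),('dish',30)]:
        for r in models.regions_of(n,t): print(t,round(r['score'],2),np.round(r['point']),r['pixels'].sum(),np.round(ray(c,r['point'],z)))
s=manip.read_state()
for k,v in s.items(): print(k,np.round(v,3))
E
```

```text
pics
scene [[0.731, 0.368, -0.574, 1495.136], [0.682, -0.418, 0.6, -947.344], [-0.019, -0.831, -0.557, 1007.977], [0.0, 0.0, 0.0, 1.0]] [[436.6, 0.0, 253.9], [0.0, 436.6, 196.5], [0.0, 0.0, 1.0]]
chopper 0.66 [301. 189.] 1463 [623. 236.  60.]
lid 0.96 [331. 223.] 983 [867.  84. 103.]
lid 0.94 [273. 158.] 418 [419. 300. 103.]
lid 0.67 [289. 173.] 711 [553. 247. 103.]
lid 0.55 [247. 179.] 595 [457. 103. 103.]
lid_knob 0.84 [290. 173.] 713 [581. 217. 130.]
lid_knob 0.63 [247. 178.] 630 [484.  76. 130.]
lid_knob 0.63 [334. 226.] 958 [905.  45. 130.]
tray 0.9 [197. 264.] 4198 [ 600. -293.   12.]
shaker 0.51 [234. 208.] 165 [503. -18.  50.]
can 0.62 [264. 213.] 410 [619.  23.  60.]
carton 0.51 [227. 206.] 253 [442.  -2.  20.]
mug 0.9 [286. 236.] 755 [754. -12.  45.]
jar 0.65 [328. 157.] 466 [548. 531.  60.]
dish 0.71 [289. 235.] 759 [747.   8.  30.]
dish 0.69 [ 88. 280.] 1321 [ 414. -585.   30.]
top [[0.005, -0.993, 0.115, 362.34], [-1.0, -0.005, 0.003, 10.516], [-0.003, -0.115, -0.993, 1876.884], [0.0, 0.0, 0.0, 1.0]] [[460.6, 0.0, 260.5], [0.0, 460.6, 184.5], [0.0, 0.0, 1.0]]
chopper 0.6
[... 380 characters left out ...]
559. 255. 130.]
lid_knob 0.7 [218. 126.] 1238 [791. 184. 130.]
tray 0.88 [335. 178.] 3559 [ 607. -289.   12.]
shaker 0.63 [261. 209.] 59 [474.  14.  50.]
can 0.71 [264. 174.] 197 [614.   5.  60.]
carton 0.5 [269. 225.] 141 [415. -18.  20.]
mug 0.57 [270. 139.] 414 [760. -20.  45.]
jar 0.85 [130. 193.] 470 [535. 535.  60.]
dish 0.9 [415. 218.] 1033 [ 443. -602.   30.]
clock 1.1
joints [ 1.094  0.3    1.521 -0.     1.321 -0.067]
qd [ 0.001  0.002 -0.    -0.     0.     0.001]
effort [ 2.000e-03 -5.317e+01 -3.529e+01  7.100e-02  2.200e-02  0.000e+00]
eef_pos [219.132 504.443 213.453]
eef_rot [-3.142  0.     2.732]
wrist_force [ 0.236  0.038 -0.09 ]
moment [ 0.023 -0.022  0.02 ]
finger_gap 93.768
```

View pics/scene0.png

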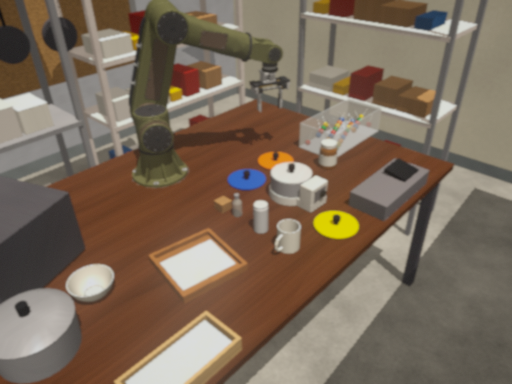

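View pics/top0.png

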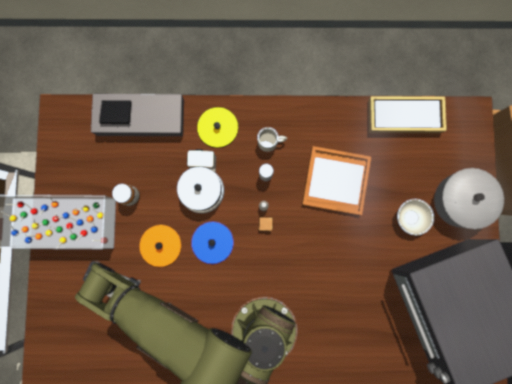

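Run:
```python
from h import *
ims={}
for n,(a,b) in {'top':((150,120),(390,260)),'scene':((130,140),(360,310))}.items():
    f=cv2.imread(f'pics/{n}0.png')[a[1]:b[1],a[0]:b[0]]
    cv2.imwrite(f'pics/{n}0z.png',cv2.resize(f,None,fx=3,fy=3,interpolation=cv2.INTER_CUBIC))
t=cams.camera('top');s=cams.camera('scene')
def dark(c,box):
    g=c['frame'].max(2).astype(int);x0,y0,x1,y1=box
    w=np.clip(110-g[y0:y1,x0:x1],0,None).astype(float)
    yy,xx=np.mgrid[y0:y1,x0:x1];return np.array([(w*xx).sum(),(w*yy).sum()])/w.sum(),(w>0).sum()
kt,_n=dark(t,(191,181,206,195));ks,_m=dark(s,(285,160,298,176));print(kt,_n,ks,_m)
def tri(obs):
    A=[];b=[]
    for c,p in obs:
        P=np.array(c['pose']);d=P[:3,:3]@np.linalg.inv(c['K'])@np.array([*p,1.]);d/=np.linalg.norm(d)
        M=np.eye(3)-np.outer(d,d);A.append(M);b.append(M@P[:3,3])
    return np.linalg.solve(sum(A),sum(b))
print('knob',tri([(t,kt),(s,ks)]),ray(t,kt,140),ray(s,ks,130))
print('lidmask')
for n,c in (('top',t),('scene',s)):
    for r in models.regions_of(n,'lid'):
        ys,xs=np.where(r['pixels']);print(n,round(r['score'],2),r['point'],ray(c,((xs.min()+xs.max())/2,(ys.min()+ys.max())/2),105).round(),xs.min(),xs.max(),ys.min(),ys.max())
    r=models.regions_of(n,'tray')[0];m=r['pixels'].astype(np.uint8)
    cn=max(cv2.findContours(m,0,2)[0],key=cv2.contourArea)
    q=cv2.minAreaRect(cn);
    ap=cv2.approxPolyDP(cv2.convexHull(cn),8,True)[:,0]
    print(n,'tray',ap.tolist(),[ray(c,p,30).round().tolist() for p in ap],np.mean([ray(c,p,30) for p in ap],0))
    # paper
    hsv=cv2.cvtColor(c['frame'],cv2.COLOR_RGB2HSV);pm=((hsv[...,1]<60)&(hsv[...,2]>140)&(m>0)).astype(np.uint8)
    cn=max(cv2.findContours(pm,0,2)[0],key=cv2.contourArea);W=np.array([ray(c,p,12)[:2] for p in cn[:,0]],np.float32)
    print('paper',cv2.minAreaRect(W))
```

```text
[197.43309002 187.49553933] 32 [291.04550265 167.55238095] 34
knob [552.17678712 258.23556376 123.92148571] [550.12929608 255.66659797 140.        ] [558.88169117 250.33299634 130.        ]
lidmask
top 0.96 [158.8, 243.7] [331. 399. 105.] 140 180 225 266
top 0.93 [213.4, 245.8] [343. 201. 105.] 192 232 222 263
top 0.71 [200.7, 188.7] [554. 258. 105.] 177 219 167 208
top 0.71 [218.6, 124.6] [793. 187. 105.] 198 237 108 146
top tray [[313, 147], [370, 158], [360, 214], [303, 204]] [[730.0, -196.0, 30.0], [686.0, -427.0, 30.0], [458.0, -382.0, 30.0], [497.0, -154.0, 30.0]] [ 592.96599489 -289.97340185   30.        ]
paper ((595.7364501953125, -291.4542236328125), (203.14617919921875, 163.16038513183594), 79.80886840820312)
scene 0.73 [247.8, 180.0] [455.  97. 105.] 228 264 169 189
scene 0.66 [333.8, 222.6] [886.  85. 105.] 314 357 212 237
scene 0.63 [288.6, 172.9] [557. 253. 105.] 272 310 162 183
scene 0.62 [271.6, 159.4] [441. 289. 105.] 258 292 151 169
scene tray [[208, 228], [245, 269], [183, 301], [148, 255]] [[501.0, -154.0, 30.0], [751.0, -219.0, 30.0], [709.0, -441.0, 30.0], [459.0, -388.0, 30.0]] [ 604.94282835 -300.22350373   30.        ]
paper ((596.138671875, -289.3581237792969), (204.74562072753906, 164.83047485351562), 79.8905029296875)
```

```bash
ls pics
```

```text
scene0.png
scene0z.png
top0.png
top0z.png
```

```bash
cat >> h.py <<'E'
from scipy.spatial.transform import Rotation as Ro
def delta(p,s=None):
    s=s or manip.read_state();R=Ro.from_euler('xyz',s['eef_rot']).as_matrix()
    return (R.T@(np.array(p)-s['eef_pos'])/10).round(2)
E
python3 -m pendant '[[[-4,-0.9,0,0],[-8,-1.8,0,0],[-12,-2.8,0,0],[-16,-3.7,0,0],[-20,-4.7,0,0]]]' 1 15
python3 -m pendant '[[[-4,-0.9,0,0],[-8,-1.8,0,0],[-12,-2.8,0,0],[-16,-3.7,0,0],[-20.5,-4.8,0,0]]]'
python3 - <<'E'
from h import *
s=manip.read_state();print(s['clock'],s['eef_pos'],s['eef_rot'],s['joints'])
c=cams.camera('wrist');save(c,'w1');print(np.round(c['pose'],3).tolist(),c['K'])
print(proj(c,(553,256,140)),proj(c,(553,256,105)))
for r in models.regions_of('wrist','lid')+models.regions_of('wrist','lid_knob'): print(round(r['score'],2),r['point'],r['pixels'].sum(),ray(c,r['point'],105))
E
```

```text
clock: 1.9
eef_pos: [385.0, 380.5, 213.6]
eef_rot: [3.141, 0.0, 2.732]
wrist_force: [1.1, 0.2, -0.4]
finger_gap: 94.3
clock: 2.4
eef_pos: [553.8, 255.0, 213.6]
eef_rot: [3.141, 0.0, 2.732]
wrist_force: [0.3, 0.5, -0.5]
finger_gap: 94.0
2.4 [553.80128915 254.99440781 213.56944947] [3.14136991e+00 8.06306722e-05 2.73226040e+00] [ 3.71394296e-01  4.33913706e-01  1.33896141e+00  1.03601587e-04
  1.36850350e+00 -7.90090592e-01]
[[0.398, 0.883, 0.248, 483.077], [0.917, -0.383, -0.108, 286.027], [0.0, 0.271, -0.963, 383.925], [0.0, 0.0, 0.0, 1.0]] [[322.86082674   0.         251.36529848]
 [  0.         322.86082674 193.42986589]
 [  0.           0.           1.        ]]
[251.66856206 202.55026949] [251.62812097 190.90537609]
0.76 [136.7, 32.4] 11421 [398.37447989 224.43709582 105.        ]
0.69 [288.1, 363.4] 3955 [741.09937559 216.3503161  105.        ]
0.68 [254.4, 186.4] 25806 [550.16186964 259.92472464 105.        ]
0.86 [289.0, 362.7] 3906 [740.64110407 217.55155454 105.        ]
0.76 [253.4, 182.3] 25716 [546.35252763 260.59747209 105.        ]
0.67 [28.4, 215.4] 1974 [493.05255512  59.40405293 105.        ]
0.66 [135.8, 34.7] 11525 [399.54455939 222.98318389 105.        ]
```

View pics/w1.png

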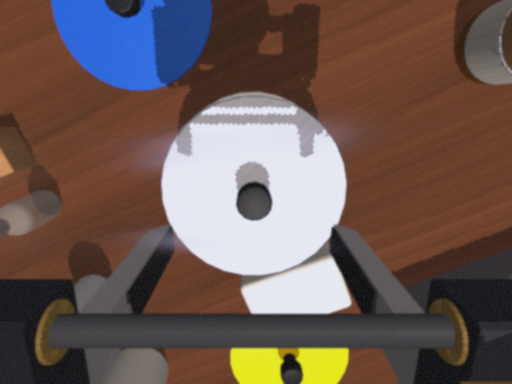

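View pics/top0z.png

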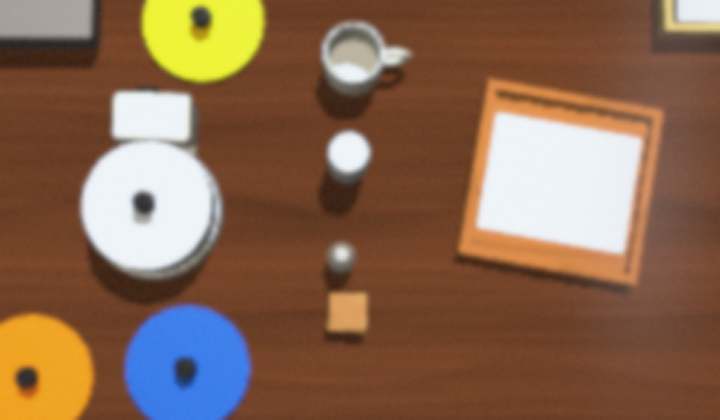

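Run:
```python
from h import *
from scipy.optimize import least_squares
c=cams.camera('wrist')
rs=models.regions_of('wrist','lid');r=min(rs,key=lambda r:np.hypot(r['point'][0]-254,r['point'][1]-186))
cn=max(cv2.findContours(r['pixels'].astype(np.uint8),0,2)[0],key=cv2.contourArea)[:,0]
W=np.array([ray(c,p,105)[:2] for p in cn])
f=least_squares(lambda q:np.hypot(*(W-q[:2]).T)-q[2],[553,256,83],loss='soft_l1',f_scale=2);print(f.x)
g=c['frame'].max(2);m=((g<90)).astype(np.uint8);m[:, :]*=1
n,l,st,ce=cv2.connectedComponentsWithStats(m)
i=l[201,254];print(st[i],ce[i],ray(c,ce[i],136))
s=manip.read_state()
print(s['eef_pos'])
for p in [(553,256)]: print(delta((*p,119)))
```

```text
[554.83002958 257.18541986  82.00230731]
[ 238  182   34   37 1003] [254.41276171 199.83848455] [552.92791436 257.71200615 136.        ]
[552.41335277 256.1306486  213.23207538]
[-0.06  0.01  9.42]
```

```bash
python3 -m pendant '[[[-0.1,0.15,3,0],[-0.1,0.15,6,0],[-0.1,0.15,8,0],[-0.1,0.15,9.3,0],[-0.1,0.15,9.3,0]]]' 
python3 -m pendant '[[[0,0,0,0],[0,0,0,0],[0,0,0,0],[0,0,0,0],[0,0,0,0]]]' -1 30
python3 -m pendant '[[[0,0,0,0],[0,0,0,0],[0,0,0,0]]]'
python3 - <<'E'
from h import *
s=manip.read_state();print(s['eef_pos'],s['finger_gap'],s['wrist_force'])
E
```

```text
clock: 3.15
eef_pos: [553.2, 257.5, 119.3]
eef_rot: [-3.14, -0.002, 2.733]
wrist_force: [0.6, -0.5, -0.3]
finger_gap: 94.2
clock: 3.65
eef_pos: [554.4, 256.9, 120.8]
eef_rot: [3.141, 0.0, 2.732]
wrist_force: [-0.2, 0.4, -0.2]
finger_gap: 57.5
clock: 3.95
eef_pos: [554.3, 256.9, 120.4]
eef_rot: [-3.142, -0.0, 2.732]
wrist_force: [0.4, 0.1, -0.1]
finger_gap: 33.5
[554.27051205 256.91200145 120.42601979] 33.530458133604895 [ 0.44853436  0.06940478 -0.12809412]
```

```bash
python3 -m pendant '[[[0,0,0,0],[0,0,0,0],[0,0,-0.3,0],[0,0,-0.8,0],[0,0,-1.5,0]]]' 
python3 -m pendant '[[[0,0,-2,0],[0,0,-4,0],[0,0,-6.5,0],[0,0,-9,0],[0,0,-9,0]]]'
python3 - <<'E'
from h import *
c=cams.camera('wrist');save(c,'w2');c=cams.camera('scene');save(c,'s2')
s=manip.read_state();print(s['eef_pos'],s['finger_gap'],s['wrist_force'],s['moment'],delta((595.5,-290,222)))
E
```

```text
clock: 4.45
eef_pos: [554.1, 256.9, 135.6]
eef_rot: [-3.141, -0.001, 2.732]
wrist_force: [0.4, -0.2, -2.0]
finger_gap: 29.4
clock: 4.95
eef_pos: [555.3, 257.4, 229.3]
eef_rot: [3.137, 0.004, 2.732]
wrist_force: [0.4, 0.6, -1.6]
finger_gap: 29.4
[554.13169482 256.89527342 224.97498822] 29.224885382028848 [-0.57133195  0.76934926 -3.22876612] [-0.03731249  0.01130739 -0.03960322] [-25.58 -48.51   0.3 ]
```

View pics/w2.png

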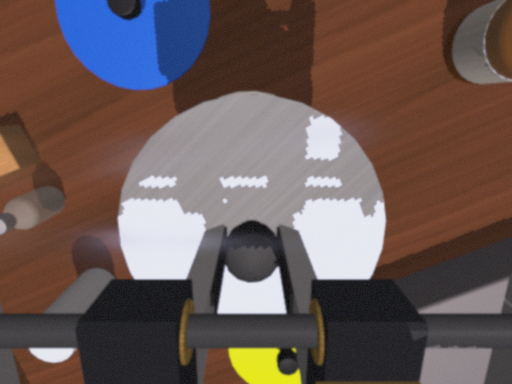

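View pics/s2.png

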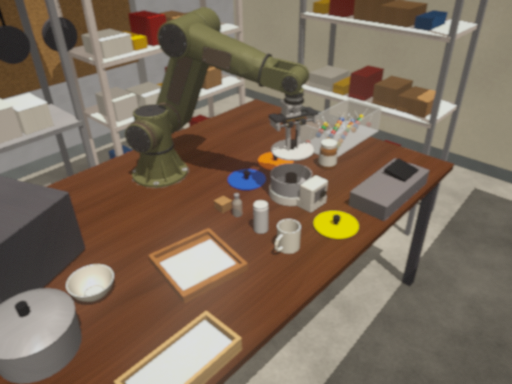

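```bash
python3 -m pendant '[[[-0.5,-0.9,0,0],[-1.4,-2.7,0,0],[-2.8,-5.4,0,0],[-4.7,-8.9,0,0],[-6.6,-12.4,0,0]]]' 
python3 -m pendant '[[[-1.9,-3.5,0,0],[-3.8,-7,0,0],[-5.7,-10.5,0,0],[-7.6,-14,0,0],[-9.5,-17.5,0,0]]]'
python3 - <<'E'
from h import *
s=manip.read_state();print(s['eef_pos'],s['finger_gap'],s['joints'],delta((595.5,-290,222)))
E
```

```text
clock: 5.55
eef_pos: [564.8, 115.0, 224.0]
eef_rot: [-3.14, -0.002, 2.732]
wrist_force: [0.1, 0.6, -2.8]
finger_gap: 29.5
clock: 6.05
eef_pos: [582.0, -83.7, 224.1]
eef_rot: [-3.141, -0.002, 2.732]
wrist_force: [0.3, 0.2, -2.7]
finger_gap: 29.3
[582.02897537 -83.66388319 224.06666576] 29.27736402543417 [-2.05012625e-01  3.78741784e-01  1.39123419e+00 -8.79413053e-05
  1.37365734e+00 -1.36572246e+00] [ -9.46 -18.39   0.2 ]
```

```bash
python3 -m pendant '[[[-1.9,-3.7,0,0],[-3.8,-7.4,0,0],[-5.7,-11.1,0,0],[-7.4,-14.4,0,0],[-8.6,-16.7,0,0]]]' 
python3 -m pendant '[[[-0.5,-1,0,0],[-0.8,-1.6,0,0],[-0.8,-1.6,0,0]]]'
python3 - <<'E'
from h import *
s=manip.read_state();print(s['eef_pos'],s['finger_gap'],s['joints'],delta((595.5,-290,222)))
c=cams.camera('wrist');save(c,'w3');c=cams.camera('scene');save(c,'s3');c=cams.camera('top');save(c,'t3')
r=models.regions_of('top','tray')
print([(q['score'],q['point']) for q in r])
E
```

```text
clock: 6.55
eef_pos: [594.0, -271.8, 223.6]
eef_rot: [-3.141, -0.002, 2.73]
wrist_force: [-0.2, 0.3, -1.6]
finger_gap: 29.2
clock: 6.85
eef_pos: [595.9, -286.7, 224.8]
eef_rot: [3.141, -0.001, 2.732]
wrist_force: [-0.1, -0.1, -2.0]
finger_gap: 29.1
[ 595.88201473 -286.72911585  224.82249009] 29.10480666228349 [-5.03873073e-01  5.49173705e-01  1.14478613e+00  3.87562612e-05
  1.44857118e+00 -1.66469483e+00] [-0.1  -0.32  0.28]
[(0.84, [315.6, 177.6])]
```

View pics/w3.png

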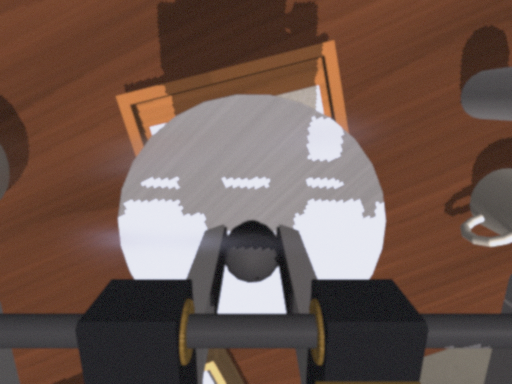

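View pics/s3.png

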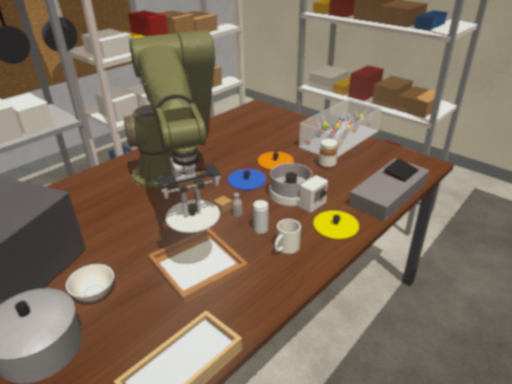

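```bash
python3 -m pendant '[[[-0.1,-0.3,2,0],[-0.1,-0.3,5,0],[-0.1,-0.3,8.5,0],[-0.1,-0.3,12,0],[-0.1,-0.3,14.5,0]]]' 
python3 -m pendant '[[[0,0,1.3,0],[0,0,2.3,0],[0,0,3,0],[0,0,3.3,0],[0,0,3.3,0]]]'
python3 - <<'E'
from h import *
s=manip.read_state();print(s['eef_pos'],s['finger_gap'],s['wrist_force'],s['eef_rot'])
c=cams.camera('scene');save(c,'s4');c=cams.camera('wrist');save(c,'w4')
f=cv2.imread('pics/s4.png')[170:310,120:280];cv2.imwrite('pics/s4z.png',cv2.resize(f,None,fx=4,fy=4))
E
```

```text
clock: 7.55
eef_pos: [595.4, -288.7, 78.3]
eef_rot: [3.141, -0.002, 2.733]
wrist_force: [0.1, -0.9, -2.1]
finger_gap: 29.6
clock: 8.05
eef_pos: [596.0, -290.0, 47.9]
eef_rot: [-3.142, 0.001, 2.732]
wrist_force: [-0.4, 0.6, -1.3]
finger_gap: 29.3
[ 596.04690616 -289.99894476   47.87199691] 29.29837652857107 [-0.44424273  0.59837909 -1.25426859] [-3.14151718e+00  6.58258765e-04  2.73182750e+00]
```

View pics/s4z.png

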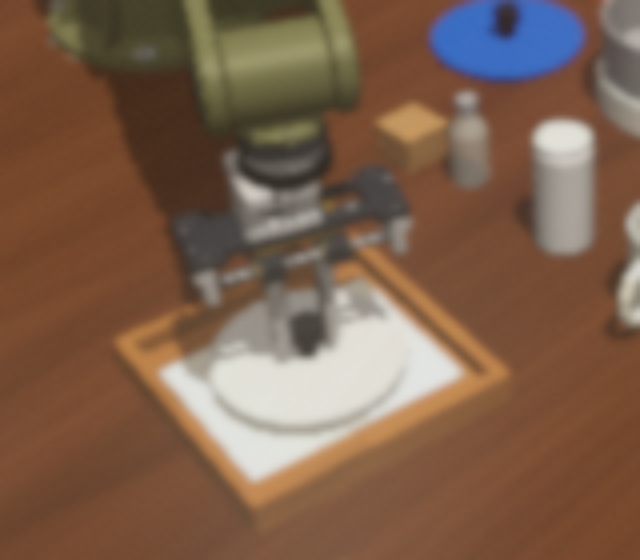

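View pics/w4.png

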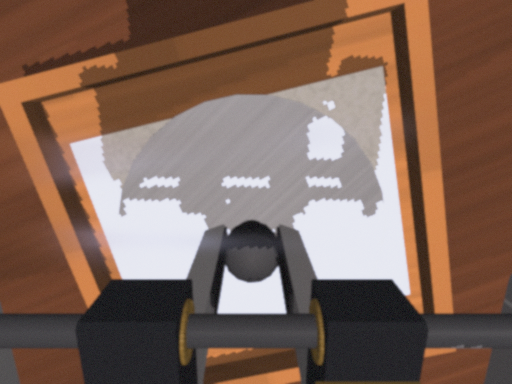

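```bash
python3 -m pendant '[[[0,0,0.3,0],[0,0,0.6,0],[0,0,0.8,0],[0,0,0.8,0]]]' 
python3 -m pendant '[[[0,0,0.1,0],[0,0,0.2,0],[0,0,0.2,0]]]'
python3 - <<'E'
from h import *
s=manip.read_state();print(s['eef_pos'],s['finger_gap'],s['wrist_force'],s['eef_rot'])
E
```

```text
clock: 8.55
eef_pos: [595.6, -289.8, 39.0]
eef_rot: [3.142, -0.001, 2.732]
wrist_force: [-0.2, -0.1, -2.4]
finger_gap: 29.3
clock: 8.85
eef_pos: [596.0, -290.0, 38.4]
eef_rot: [-3.142, 0.001, 2.732]
wrist_force: [-3.5, 2.4, 6.4]
finger_gap: 29.5
[ 595.96820553 -289.988019     38.40147799] 29.547963340919257 [-3.48744447  2.44001532  6.3823317 ] [-3.14152015e+00  5.18502556e-04  2.73177860e+00]
```

```bash
python3 -m pendant '[[[0,0,-0.1,0],[0,0,-0.1,0],[0,0,-0.1,0],[0,0,-0.1,0],[0,0,-0.1,0]]]' 0.4
python3 -m pendant '[[[0,0,-1,0],[0,0,-3,0],[0,0,-6,0],[0,0,-10,0],[0,0,-14,0]]]'
python3 - <<'E'
from h import *
c=cams.camera('wrist');save(c,'w5')
print(manip.read_state()['eef_pos'])
for r in models.regions_of('wrist','lid'): print(r['score'],r['point'],r['pixels'].sum())
E
```

```text
clock: 9.35
eef_pos: [595.8, -289.9, 38.3]
eef_rot: [-3.142, -0.0, 2.732]
wrist_force: [-0.0, 0.8, -1.4]
finger_gap: 64.5
clock: 9.85
eef_pos: [595.6, -289.8, 180.6]
eef_rot: [-3.142, 0.0, 2.732]
wrist_force: [0.5, 0.3, -0.4]
finger_gap: 65.7
[ 597.50036146 -290.7971984   188.61313384]
0.91 [250.6, 174.5] 18929
```

View pics/w5.png

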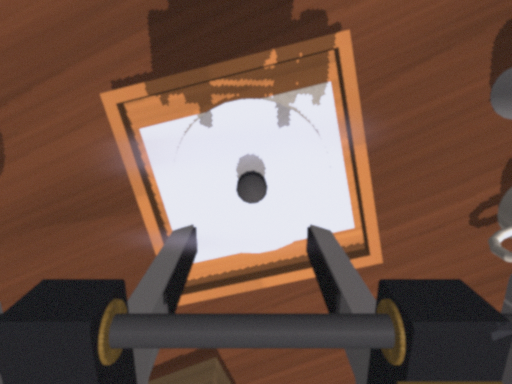

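Run:
```python
from h import *
c=cams.camera('wrist')
a,b,d=[ray(c,p,30) for p in [(102,94),(350,31),(383,262)]]
print(a,b,d,(a+d)/2,np.linalg.norm(a-b),np.linalg.norm(b-d))
g=c['frame'].max(2);n,l,st,ce=cv2.connectedComponentsWithStats((g<90).astype(np.uint8));i=l[187,252];print(ce[i],ray(c,ce[i],56))
s=manip.read_state();print(s['eef_pos'],s['joints'],delta((554.5,257,195)))
```

```text
[ 463.5534567 -389.3484555   30.       ] [ 506.2760389  -152.61963801   30.        ] [ 744.254193   -193.81448806   30.        ] [ 603.90382485 -291.58147178   30.        ] 240.55301299520093 241.5173234006179
[251.51739788 181.24810893] [ 594.35883234 -289.0560572    56.        ]
[ 596.73552971 -290.37939173  182.23505587] [-5.08046125e-01  5.77264496e-01  1.20005968e+00 -3.47872442e-05
  1.35846670e+00 -1.66908366e+00] [25.67 48.52 -1.45]
```

Run:
```python
from h import *
c=cams.camera('top')
P=[ray(c,(150+(x+.5)/3-.5,120+(y+.5)/3-.5),30) for x,y in [(490,78),(663,108),(635,286),(458,253)]]
P=np.array(P);print(P.round(),[np.linalg.norm(P[i]-P[i-1]).round() for i in range(4)],P.mean(0))
c=cams.camera('scene');save(c,'s6');f=cv2.imread('pics/s6.png')[210:310,130:270];cv2.imwrite('pics/s6z.png',cv2.resize(f,None,fx=5,fy=5,interpolation=cv2.INTER_CUBIC))
```

```text
[[ 736. -196.   30.]
 [ 695. -430.   30.]
 [ 454. -387.   30.]
 [ 497. -152.   30.]] [np.float64(242.0), np.float64(237.0), np.float64(245.0), np.float64(240.0)] [ 595.75435262 -291.35897635   30.        ]
```

View pics/s6z.png

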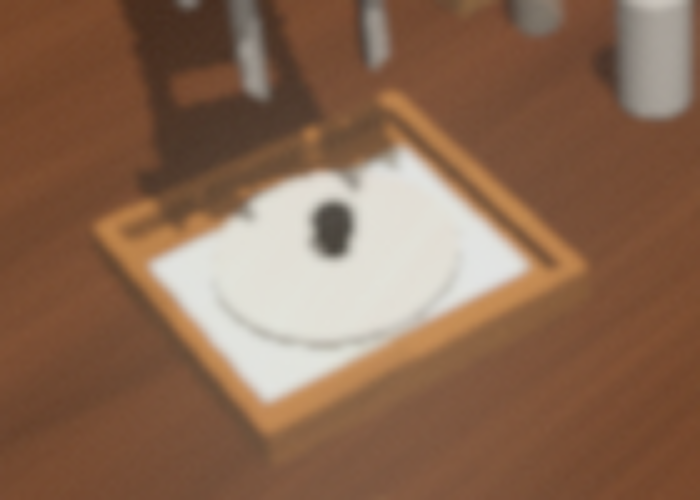

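Run:
```python
from h import *
c=cams.camera('scene')
f=lambda x,y,z:ray(c,(130+(x+.5)/5-.5,210+(y+.5)/5-.5),z)
P=np.array([f(x,y,30) for x,y in [(95,225),(392,93),(587,264),(270,433)]]);print(P.round(),[np.linalg.norm(P[i]-P[i-1]).round() for i in range(4)],P.mean(0))
print('knob',f(333,228,48),'lid c',f((212+460)/2,(168+347)/2,20))
w=cams.camera('wrist');save(w,'w6')
for x,y in [(600,-291),(604,-292),(596,-290)]: pass
f=cv2.imread('pics/w6.png')[0:320,80:400];cv2.imwrite('pics/w6z.png',cv2.resize(f,(600,600),interpolation=cv2.INTER_CUBIC))
s=manip.read_state();print(s['eef_pos'])
```

```text
[[ 459. -386.   30.]
 [ 502. -154.   30.]
 [ 734. -192.   30.]
 [ 695. -427.   30.]] [np.float64(239.0), np.float64(235.0), np.float64(235.0), np.float64(239.0)] [ 597.51671881 -289.68735361   30.        ]
knob [ 598.86795902 -292.27524768   48.        ] lid c [ 596.78129205 -291.25180755   20.        ]
[ 595.37603918 -289.65989941  177.09901065]
```

View pics/w6z.png

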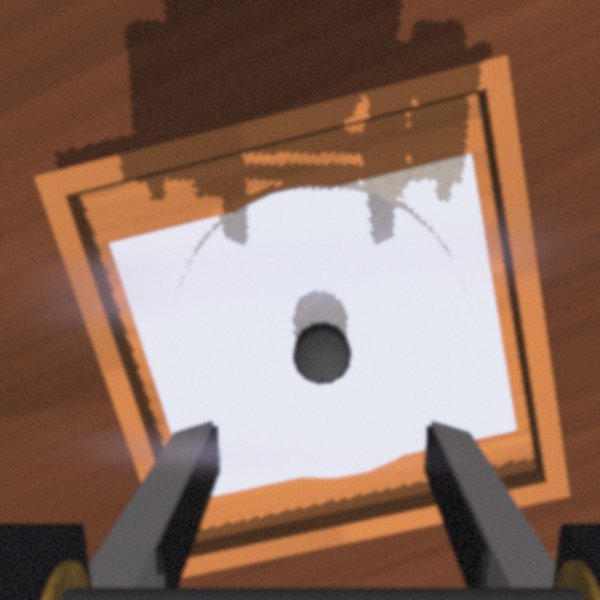

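Run:
```python
from h import *
c=cams.camera('wrist');k=320/600
print(ray(c,(80+325.8*k,350.9*k),30),ray(c,(80+322*k,353*k),56))
s=manip.read_state();print(s['eef_pos'],delta((554.5,257,195)))
```

```text
[ 601.17070867 -289.1290177    30.        ] [ 595.17609042 -288.80680561   56.        ]
[ 595.41962609 -289.69564497  177.10285416] [25.54 48.51 -1.72]
```

```bash
python3 -m pendant '[[[1,1.9,-0.6,0],[3,5.7,-1.2,0],[5.2,9.9,-1.8,0],[7.4,14.1,-1.8,0],[9.6,18.3,-1.8,0]]]' 0.7
python3 -m pendant '[[[2.2,4.2,0,0],[4.4,8.4,0,0],[6.6,12.6,0,0],[8.8,16.8,0,0],[11,21,0,0]]]' 
python3 -m pendant '[[[2.2,4.2,0,0],[3.8,7.2,0,0],[4.9,9.2,0,0],[4.9,9.2,0,0],[4.9,9.2,0,0]]]'
python3 - <<'E'
from h import *
c=cams.camera('wrist');save(c,'w7')
s=manip.read_state();print(s['eef_pos'],s['joints'],s['finger_gap'])
for t in ['cap','cap_top']:
  for r in models.regions_of('wrist',t): print(t,r['score'],r['point'],r['pixels'].sum(),ray(c,r['point'],92))
print(proj(c,(554,257,92)))
E
```

```text
clock: 10.75
eef_pos: [580.0, -82.0, 195.8]
eef_rot: [-3.141, -0.001, 2.732]
wrist_force: [2.2, 0.2, 0.6]
finger_gap: 79.7
clock: 11.25
eef_pos: [562.8, 154.5, 195.7]
eef_rot: [-3.141, -0.001, 2.732]
wrist_force: [0.3, -0.4, -0.5]
finger_gap: 80.4
clock: 11.75
eef_pos: [554.9, 256.3, 195.6]
eef_rot: [-3.14, -0.001, 2.732]
wrist_force: [0.8, -0.8, -0.3]
finger_gap: 79.5
[555.18247406 255.71425386 195.90149915] [ 3.71798780e-01  4.51013561e-01  1.35589419e+00 -1.98200037e-04
  1.33570264e+00 -7.88786914e-01] 79.60261904255294
cap 0.86 [252.0, 187.1] 2410 [549.74674246 259.39505422  92.        ]
cap_top 0.7 [250.9, 190.7] 2529 [552.36347634 257.20832347  92.        ]
cap_top 0.15 [272.0, 205.1] 29135 [572.01909356 269.16265589  92.        ]
[251.42258381 192.43628325]
```

View pics/w7.png

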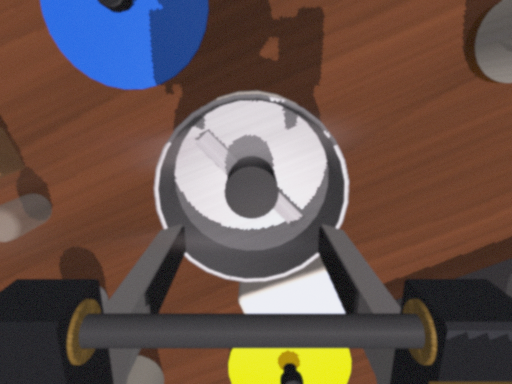

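```bash
python3 -m pendant '[[[0.1,0,3,0],[0.1,0,6.5,0],[0.1,0,9.5,0],[0.1,0,12,0],[0.1,0,12.9,0]]]' 
python3 -m pendant '[[[0,0,0,0],[0,0,0,0],[0,0,0,0],[0,0,0,0],[0,0,0,0]]]' -1 30
python3 -m pendant '[[[0,0,0,0],[0,0,0,0],[0,0,0,0]]]'
python3 - <<'E'
from h import *
s=manip.read_state();print(s['eef_pos'],s['finger_gap'],s['wrist_force'],s['moment'],s['joints'])
E
```

```text
clock: 12.4
eef_pos: [553.5, 255.6, 65.0]
eef_rot: [-3.139, -0.003, 2.731]
wrist_force: [-0.1, 0.0, 1.3]
finger_gap: 79.7
clock: 12.9
eef_pos: [554.6, 257.0, 68.4]
eef_rot: [3.141, 0.001, 2.732]
wrist_force: [-1.0, -0.8, 4.8]
finger_gap: 46.8
clock: 13.2
eef_pos: [554.6, 257.0, 68.4]
eef_rot: [3.141, 0.001, 2.732]
wrist_force: [-1.9, -2.2, 6.3]
finger_gap: 47.0
[554.60376755 256.98437443  68.377828  ] 47.02814719629641 [-1.86683629 -2.16801737  6.33398336] [-0.39144607  0.26032046  0.06265866] [ 3.74089558e-01  5.81363831e-01  1.47412994e+00 -2.35437212e-04
  1.08494634e+00 -7.86961059e-01]
```

```bash
python3 -m pendant '[[[0,0,0,-0.1],[0,0,0,-0.2],[0,0,0,-0.2]]]'
python3 - <<'E'
from h import *
s=manip.read_state();print(s['eef_pos'],s['eef_rot'],s['finger_gap'],s['wrist_force'],s['moment'],s['joints'])
E
python3 -m pendant '[[[0,0,0,-0.08],[0,0,0,-0.08]]]'
python3 - <<'E'
from h import *
s=manip.read_state();print(s['eef_pos'],s['eef_rot'],s['finger_gap'],s['wrist_force'],s['moment'],s['joints'])
E
```

```text
clock: 13.5
eef_pos: [554.7, 257.2, 68.4]
eef_rot: [3.141, 0.001, 2.936]
wrist_force: [-0.6, -1.0, 5.9]
finger_gap: 47.0
[554.73352603 257.18767074  68.38068963] [3.14062870e+00 1.40950999e-03 2.93551853e+00] 47.028675764649314 [-0.64784775 -0.9948515   5.90038561] [-0.10319251  0.09096634  0.04563148] [ 3.74217973e-01  5.81467366e-01  1.47395536e+00  3.77406438e-05
  1.08446265e+00 -9.90522522e-01]
clock: 13.7
eef_pos: [554.8, 257.2, 68.4]
eef_rot: [3.141, 0.001, 3.015]
wrist_force: [0.6, 0.4, 4.5]
finger_gap: 46.8
[554.75024514 257.20189309  68.3695654 ] [3.14070696e+00 1.49722744e-03 3.01458970e+00] 46.75187671030144 [0.55198781 0.37074627 4.48446414] [0.01399536 0.06567495 0.0718621 ] [ 3.74219333e-01  5.81506528e-01  1.47392154e+00  6.48592177e-05
  1.08442595e+00 -1.06960497e+00]
```

```bash
python3 -m pendant '[[[0,0,0,-0.12],[0,0,0,-0.24],[0,0,0,-0.36],[0,0,0,-0.48],[0,0,0,-0.48]]]' 
python3 -m pendant '[[[0,0,0,-0.12],[0,0,0,-0.24],[0,0,0,-0.24]]]'
python3 - <<'E'
from h import *
s=manip.read_state();print(s['eef_pos'],s['eef_rot'],s['finger_gap'],s['wrist_force'],s['moment'],s['joints'])
E
```

```text
clock: 14.2
eef_pos: [554.8, 257.2, 68.4]
eef_rot: [3.141, 0.002, -2.787]
wrist_force: [0.6, 0.8, 5.3]
finger_gap: 47.0
clock: 14.5
eef_pos: [554.7, 257.2, 68.3]
eef_rot: [-3.141, 0.002, -2.547]
wrist_force: [0.3, -0.4, 5.5]
finger_gap: 46.7
[554.73835669 257.20847703  68.34534137] [-3.14131687e+00  1.70359437e-03 -2.54698509e+00] 46.725564426209104 [ 0.34129268 -0.36254245  5.51446777] [0.11529176 0.05617272 0.03353584] [ 3.74216711e-01  5.81528592e-01  1.47395009e+00  1.16866346e-04
  1.08439130e+00 -1.79124148e+00]
```

```bash
python3 -m pendant '[[[0,0,-0.3,0],[0,0,-0.6,0],[0,0,-0.8,0],[0,0,-0.8,0]]]'
python3 - <<'E'
from h import *
s=manip.read_state();print(s['eef_pos'],s['finger_gap'],s['wrist_force'],s['moment'])
E
```

```text
clock: 14.9
eef_pos: [554.3, 257.0, 75.8]
eef_rot: [-3.142, 0.0, -2.552]
wrist_force: [-1.7, 0.1, -1.0]
finger_gap: 47.0
[554.32674778 256.99147201  75.75525903] 46.95534935030357 [-1.68566933  0.14971344 -1.01772344] [ 0.03534553  0.04476204 -0.0252145 ]
```

```bash
python3 -m pendant '[[[0,0,-0.5,0],[0,0,-1.5,0],[0,0,-3,0],[0,0,-5,0],[0,0,-7.5,0]]]' 
python3 -m pendant '[[[0,0,-2.5,0],[0,0,-5,0],[0,0,-7.5,0],[0,0,-9.5,0],[0,0,-10.5,0]]]' 
python3 -m pendant '[[[0,0,0,0],[0,0,0,0],[0,0,0,0],[0,0,0,0],[0,0,0,0]]]'
python3 - <<'E'
from h import *
for n in ['wrist','scene','top']:
    c=cams.camera(n);save(c,n+'9')
    if n=='scene': f=c['frame'][90:310,130:370,::-1];cv2.imwrite('pics/scene9z.png',cv2.resize(f,None,fx=2.7,fy=2.7,interpolation=cv2.INTER_CUBIC))
    for t in ['cap']:
        for r in models.regions_of(n,t): print(n,t,r['score'],r['point'],r['pixels'].sum())
s=manip.read_state();print(s['clock'],s['eef_pos'],s['finger_gap'],s['wrist_force'])
E
```

```text
clock: 15.4
eef_pos: [554.1, 256.9, 152.0]
eef_rot: [3.142, -0.0, -2.551]
wrist_force: [0.7, 0.0, -1.0]
finger_gap: 46.7
clock: 15.9
eef_pos: [554.5, 257.1, 258.7]
eef_rot: [-3.141, 0.004, -2.551]
wrist_force: [-1.4, -0.7, -1.1]
finger_gap: 47.0
clock: 16.4
eef_pos: [554.2, 256.9, 254.9]
eef_rot: [3.141, -0.001, -2.551]
wrist_force: [0.9, -0.1, -0.4]
finger_gap: 46.8
wrist cap 0.68 [248.7, 251.3] 7936
scene cap 0.6 [298.7, 185.8] 2101
scene cap 0.59 [294.0, 136.9] 67
16.7 [554.26909164 256.9338649  255.40812017] 46.67135318894951 [ 0.33411514  0.01695981 -1.21269515]
```

View pics/wrist9.png

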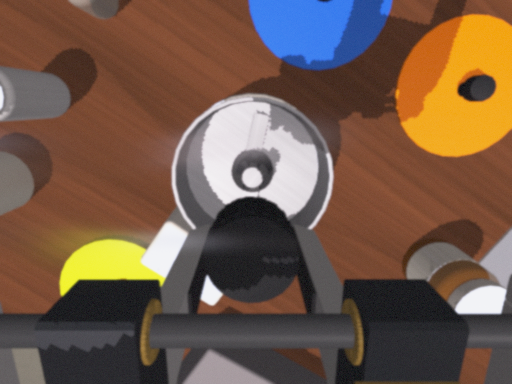

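View pics/scene9z.png

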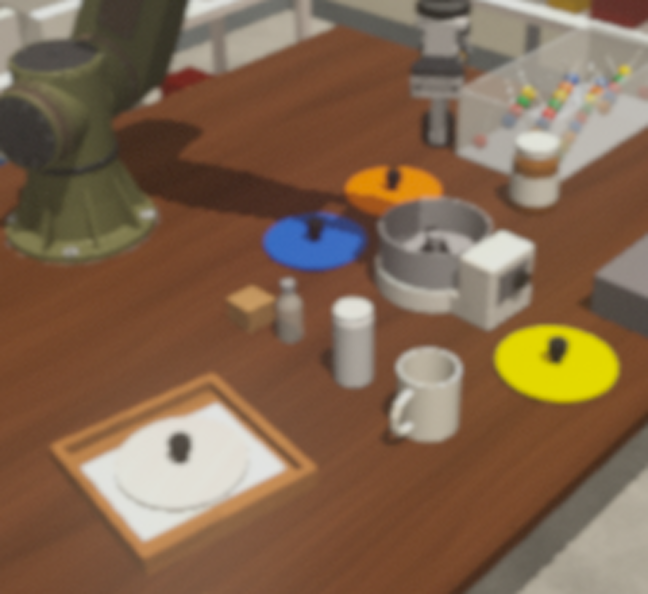

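View pics/top9.png

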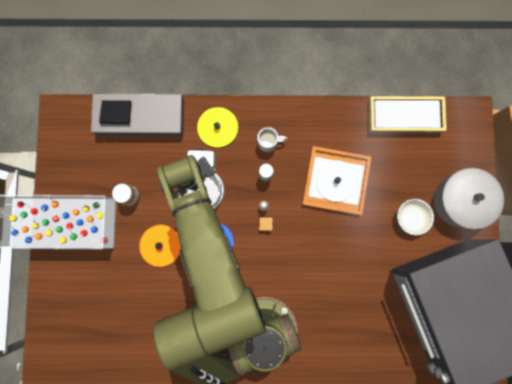

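```bash
python3 -c "
from cell import manip
print(manip.sign_off())"
```

```text
the job is handed in; nothing more can be done
None
```

The job is handed in. The lid is flat in the tray, knob up and released. The cap is off and held in the gripper. It took about 17 s of the 66 s allowed.

- **Lid:** I lowered it until it touched the tray, which gave about 6 N of contact force, then let go. The scene and top views put it within a few mm of the tray's middle. One wrist-camera estimate disagreed, putting it about 6 mm off. An earlier wrist estimate said about 9 mm, but the arm was still settling then. I left the lid where it was.
- **Cap:** The thread is right-handed. Turning it counter-clockwise met no stop in the first 0.28 rad (moment about 0.07 N m), so I went on to 1.0 rad and never had to try the other way. It then lifted off freely.
- **Last checks:** The finger gap was 46.7 mm, and the wrist picture shows the cap between the pads and the bare hub in the bowl. By the arm's own position, the cap's underside is about 140 mm above the rim. The bystanders and the coloured look-alike lids look undisturbed in the last pictures, though the arm partly hides the blue lid from above.

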